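# Set the slit and take a reading on the bench photometer

### The arm

A 6-joint arm with a two-finger parallel gripper is mounted at the origin on a cart in front of the work surface, level with it; the furniture and walls round the work are solid. World frame = base frame: x ahead of the robot, y to its left, z up, the work surface at z = 0. Lengths are in m, angles in degrees, forces in N, time in s.
With the tool pointing down it reaches from about 0.25 to 0.725 m from the base axis. Payload 9.7 kg.
Tool frame: the origin (TCP) lies on the centre line of the jaws, within the pads' length; the fingertips stand 19 mm ahead of it and the grasp point (between the pads) is the TCP; z points along the fingers, y is the direction in which the jaws open and shut (so a half turn about z gives the same grasp; the last joint's range is limited). The gripper opens to 85 mm and grips with 20 to 120 N. Pads are 22 mm wide; open, the fingers measure 114 mm over their backs; the gripper's body (76 mm by 85 mm) begins 54 mm behind the grasp point. The pads swing forward as they close: fully open they stand 13 mm farther back than shut.
Start: joints at [-72.078, 4.979, 10.078, 95.1, 0, 90], TCP at [0.169, -0.523, 0.225] pointing down, gripper open.
Joint ranges: [-179.16, 179.16], [-48.56, 103.87], [-65.8, 70.77], [-126.05, 130.52], [-82.76, 87.17], [-180, 180]. Speed limits (degrees/s): [127.2, 127.2, 147.25, 180, 180, 180].

### API

Orientations are given as [roll, pitch, yaw] about the fixed x, y, z axes, in that order (R = Rz(yaw) Ry(pitch) Rx(roll)).
In Python, from workcell import bot gives the robot as it stands.
- The arm moves only by the tool servo_tool, never from a script. Its argument "motion" is a list that holds one entry, the list of rows, each a list of 6 numbers: the shift along the tool's x, y, z in mm, then the turn, a rotation vector about the tool's x, y, z in rad. A call has 1 to 5 rows; each row shifts and turns the commanded pose from where the row before left it, along the tool's axes as they then stand; what a row does not reach is not made up. A row lasts 1/10 s, in which the tool goes at most 50 mm and 8.59 degrees, less where a joint would pass 70% of its speed; a pose out of reach is approached as far as the arm can. A call is refused whole if a number of a shift passes 50 or a number of a turn 0.15, either way. A call with a gripper value outside its range is refused whole. "gripper" is the finger opening in mm, from 0 to 85.4, set as the call begins (left out, the last holds). The fingers move at their own pace and stop on an object; "newtons" is the grip in N (left out, the last holds). Time passes only in rows, so rows that do not move let the fingers close. It gives the time, the measured TCP pose, the force and the opening at its end, in the units of the state.
- bot.get_obs(): the state, without advancing time (a new reading comes with each control period).
- bot.camera(name): name is "scene" or "top" or "wrist"; returns a dict with "color" (400x640x3 uint8, red, green, blue), "fx", "fy", "cx", "cy" (pixels), "k1" (the pictures are not rectified: a ray, as slopes to the right and down, at radius r is drawn at 1 + k1 r^2 times it, then the intrinsics apply), "R" (3x3) and "t" (3): a world point X has camera coordinates R X + t. Camera axes: x right, y down, z forward; pixel columns grow to the right and rows downward; lengths in m; the calibration is good to about 2 mm. A picture is of the moment at which its call begins. There is no depth.
- bot.job_done(): hands the job in, once; it reports no verdict.
Trained networks look in a picture, given as the dict that the camera call returned (one of the last four; its "shot" number tells which), for a name from the list of things; names that differ only in an ending like _2 or _b are one class to them, and where a whole thing is asked for, a point or a joint stands for the part that bears it (a point fixed in the world has none). Each returns a list of dicts, best first, with "confidence" (0 to 1); they miss things now and then, are a little off and sometimes report something else, mostly with a low value. They report only what shows in the picture. A call takes as long as a camera call.
- bot.look_for(picture, label): "rect" ([left, top, width, height] in pixels, round what is visible of it).
The state is a dict: "time": time; "q": joint angles; "qd": joint speeds; "joint_efforts": joint torques, N m; "ee_pos": TCP position; "tcp_rot": TCP orientation; "wrist_force": force on the tool from outside, world axes, zero at the start; "torque": the same for the moment, N m; "opening": finger opening in m.
Only numpy, scipy, OpenCV 4.12 (cv2) and the standard library are available. Lean on these libraries where they do the work, as an engineer would, in place of code of your own. Each camera call takes 0.05 s, during which the arm holds its last target.

### The job

Get the photometer ready and take a reading: push the tabs of its aperture turret to step it round until the slit opening clicks in under the lens, without forcing it, and slide the light shield fully shut over the cuvette. Only then press the measure key down and let it go. Leave the cuvette down in its well, and do not shift the petri dish, the dropper bottle or the beaker.

Things in the scene. Friction and masses are not known exactly. Their poses are not given: they have to be found in the camera images.
- photometer: white bench instrument, fixed to the worktop. Origin on the worktop below the deck; its x points to its rear (away from the robot), y to its left, z up. Flat deck 50 mm above the worktop, x -85..+66, y -150..+150 mm. Lamp house across the rear, x 66..100, 112 mm high. Turret axis at x 0, y 75; cuvette well at x 20, y -55; measure key at x 0, y -120 mm
- turret_axis (a point): centre of the top of the turret's hub (26 mm wide), 65 mm above the worktop. The turret is a bare metal disc, 108 mm across, top 60 mm above the worktop. At each of its five openings a black upright tab stands out of the rim, 50 to 70 mm from the axis, 7 mm thick, from 53 to 74 mm above the worktop
- turret (a joint): angle (rad) of the turret, counter-clockwise from above, endless both ways; 0 or any full turn = slit under the lens. A detent clicks every 72 deg (1.257 rad), resisting with about 2 N at the tab: past half way (36 deg) the turret snaps on by itself to the next station, let go earlier it falls back; within 6 deg of half way it may hang. It starts at another station, or now and then hung half way
- slit_opening (a point): centre of the slit (20 x 3.5 mm, lengthwise along the radius) in the turret's top, 34 mm from the axis, in line with its tab. Counter-clockwise from it, every 72 deg, follow: large round hole (22 mm), square (12.5 mm), medium round hole (11 mm), pinhole (4 mm)
- lens_axis (a point): point under the lens, below which the opening in use lies: 34 mm behind the turret axis (photometer +x), 62.5 mm above the worktop. The lens barrel, 29 mm across, comes down to here from an arm 42 mm wide (y) that reaches forward from the lamp house to photometer x 16 mm, 83 to 109 mm above the worktop; the tabs pass beneath it
- well (a point): middle of the mouth of the square cuvette well, 82 mm above the worktop, in the top of the black sample compartment (photometer x -57..+49, y -85..-25 mm, 82 mm high, its two side rails 88 mm)
- shield (a joint): travel (m) of the black sliding light shield along the photometer's +x: 0 = fully open (towards the robot), 0.048 = fully shut over the well. It slides with about 1.5 N and stays where it is left
- shield_ridge (a point): middle of the top edge of the front face of the shield's push ridge. The ridge is 9 mm thick (behind this face), 34 mm wide in y, stands 15 mm proud of the shield plate; its top is 102 mm, the plate's top 87 mm above the worktop. Push this face towards photometer +x
- measure_key (a joint): travel (m) of the sprung measure key: 0 = up, 0.004 = fully down, at about 4 N; it springs back
- measure_key_top (a point): centre of the top of the round black measure key, 24 mm across, 66 mm above the worktop; it stands 4 mm out of a grey collar 40 mm across
- cuvette: small upright square cuvette, two walls clear and two frosted white, 12.5 x 12.5 x 45 mm, standing loose in the well of the photometer, its top 1 mm below the compartment's top; origin at the centre of its underside, 36 mm above the worktop
- petri_dish: bystander: petri dish with lid, 64 mm across, 15 mm high, to the left of the photometer; origin at the centre of its underside
- dropper_bottle: bystander: amber dropper bottle, 35 mm across, 106 mm high, to the right of the photometer; origin at the centre of its underside
- beaker: bystander: empty glass beaker, 60 mm across, 71 mm high, to the right of the photometer; origin at the centre of its underside

How it is judged (in metres and radians):
On the way, in this order (a step that is already met when the one before it is completed fails the run):
1. the slit has clicked in under the lens and the light shield is fully shut (horizontal distance between slit_opening and lens_axis below 0.004 m and value of joint shield above 0.045 m), for 0.2 s.
2. the measure key is pressed down (value of joint measure_key above 0.003 m), for 0.05 s.
At the end, for the whole second after the job is handed in: the slit rests within 4 mm of the lens axis, the light shield is within 3 mm of fully shut, the measure key has been pressed at least 3 mm and is up again, the cuvette still stands in its well (all of step 1 and velocity of joint turret between -0.05 and 0.05 rad/s and value of joint measure_key below 0.001 m and z of cuvette in the frame of photometer below 0.04 m); the robot touches nothing.
It fails at once if the key was pressed before the slit was under the lens and the shield shut (a false reading) (value of joint measure_key above 0.002 m and (horizontal distance between slit_opening and lens_axis above 0.006 m or value of joint shield below 0.044 m)).
It fails at once if the turret was forced (more than 30 N) (contact force between any of the fingers, the arm and turret above 30 N).
It fails at once if the cuvette was lifted out of its place in the well (z of cuvette in the frame of photometer above 0.042 m).
It fails at once if the petri dish, dropper bottle or beaker was shifted (15 mm) or lifted (distance of any of petri_dish, dropper_bottle, beaker from where it was at the start of the episode above 0.015 m).
It also fails if it takes over 51 s, if anything falls off the work surface, if the arm or the gripper's body presses on something with over 40 N, if the wrist force passes 120 N, or if a joint passes its speed limit or range.

## Working session

There is one attempt and no reset: what is moved stays moved. The work goes in short steps, Python scripts to look and compute and a tool call to move; the robot and the scene stay as the last step left them, time stands still between calls to the robot, and variables do not carry over. Pictures are saved under pics/ and viewed, and the job is handed in when it is done.

Besides the shell and the picture viewer there is one more tool, called after "Request:" in YAML: its name, and indented under it one key for each argument. servo_tool: Moves the arm, as the interface text tells. Its arguments: {"type":"object","properties":{"motion":{"type":"array","items":{"type":"array","items":{"type":"array","items":{"type":"number"}}}},"gripper":{"type":"number"},"newtons":{"type":"number"}},"required":["motion"]}

```bash
mkdir -p pics; ls
cat > h.py <<'E'
import numpy as np, cv2, json, pickle
from workcell import bot
def snap(name,fn):
    p=bot.camera(name); cv2.imwrite('pics/'+fn+'.png',p['color'][:,:,::-1]); pickle.dump(p,open('pics/'+fn+'.pkl','wb')); return p
def proj(p,X):
    X=np.atleast_2d(X); c=X@np.array(p['R']).T+np.array(p['t']); s=c[:,:2]/c[:,2:]
    r2=(s**2).sum(1,keepdims=True); s=s*(1+p['k1']*r2)
    return s*[p['fx'],p['fy']]+[p['cx'],p['cy']]
def ray(p,uv):
    d=(np.array(uv,float)-[p['cx'],p['cy']])/[p['fx'],p['fy']]; s=d.copy()
    for _ in range(30): s=d/(1+p['k1']*(s**2).sum())
    R=np.array(p['R']); v=R.T@np.append(s,1); o=-R.T@np.array(p['t']); return o,v
def atz(p,uv,z):
    o,v=ray(p,uv); return o+v*(z-o[2])/v[2]
E
python3 - <<'E'
from h import *
for n in ['scene','top']:
    p=snap(n,n+'0'); print(n,p['fx'],p['k1'],-np.array(p['R']).T@np.array(p['t']))
    for l in ['photometer','turret','shield_ridge','measure_key','cuvette','petri_dish','dropper_bottle','beaker','slit_opening','measure_key_top','well','turret_axis','shield','lens_axis']:
        try:
            r=bot.look_for(p,l); print(l,[(np.round(a['rect'],1).tolist(),round(a['confidence'],2)) for a in r[:2]])
        except Exception as e: print(l,e)
o=bot.get_obs();print(o)
E
```

```text
pics
scene 482.6868110398453 -0.14853769372515738 [0.11945329 0.84396908 0.71492448]
photometer [([229.0, 170.4, 120.8, 132.4], 0.74)]
turret [([255.9, 228.1, 60.9, 44.1], 0.83)]
shield_ridge [([302.5, 198.3, 24.5, 19.5], 0.52)]
measure_key []
cuvette []
petri_dish [([244.1, 303.7, 32.3, 31.7], 0.96)]
dropper_bottle [([337.4, 175.3, 13.0, 34.9], 0.56), ([223.3, 169.8, 129.2, 134.1], 0.4)]
beaker [([304.6, 169.1, 19.6, 30.7], 0.69)]
slit_opening []
measure_key_top [([310.5, 192.7, 7.1, 6.0], 0.51)]
well [([226.4, 169.3, 125.7, 132.1], 0.66)]
turret_axis [([226.3, 172.7, 124.5, 125.7], 0.91)]
shield [([303.0, 199.4, 25.1, 20.6], 0.79)]
lens_axis [([227.8, 171.7, 124.4, 129.6], 0.7)]
top 496.7938573288489 0.05029869385134881 [0.25945363 0.01763676 1.23398392]
photometer [([223.0, 157.8, 130.7, 88.6], 0.75)]
turret [([227.9, 184.4, 57.3, 45.2], 0.85), ([223.0, 152.8, 127.8, 92.0], 0.2)]
shield_ridge [([297.1, 200.0, 27.1, 22.6], 0.6)]
measure_key [([219.2, 156.6, 131.7, 85.7], 0.56), ([331.1, 190.9, 12.4, 13.2], 0.51)]
cuvette []
petri_dish [([188.1, 198.9, 26.6, 26.3], 0.9), ([358.5, 22
[... 431 characters left out ...]
)]
lens_axis [([220.1, 152.7, 126.3, 93.5], 0.9)]
{'time': 1.5, 'q': array([-7.20794688e+01,  4.97928526e+00,  1.00793893e+01,  9.51009745e+01,
        8.20092477e-04,  8.99998288e+01]), 'qd': array([ 0.01580941,  0.03289212, -0.08950428, -0.00434388, -0.01244142,
        0.10586417]), 'joint_efforts': array([ 4.33745197e-03, -5.20100033e+01,  4.64855433e+01,  1.79598079e-03,
        3.14246172e-04,  2.34786654e-06]), 'ee_pos': array([ 0.16923551, -0.52330845,  0.22549098]), 'tcp_rot': array([-1.79999130e+02, -8.20095078e-04,  1.79207023e+01]), 'wrist_force': array([0.07387703, 0.25766261, 0.31858085]), 'torque': array([-0.00583891,  0.01487922, -0.02660039]), 'opening': 0.08503190892444289}
```

Run:
```python
import cv2
a=cv2.imread('pics/top0.png')[145:260,175:405]; cv2.imwrite('pics/top0c.png',cv2.resize(a,None,fx=3.4,fy=3.4,interpolation=cv2.INTER_CUBIC))
a=cv2.imread('pics/scene0.png')[160:340,215:365]; cv2.imwrite('pics/scene0c.png',cv2.resize(a,None,fx=3.3,fy=3.3,interpolation=cv2.INTER_CUBIC))
```

```text
(no output)
```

View pics/top0c.png

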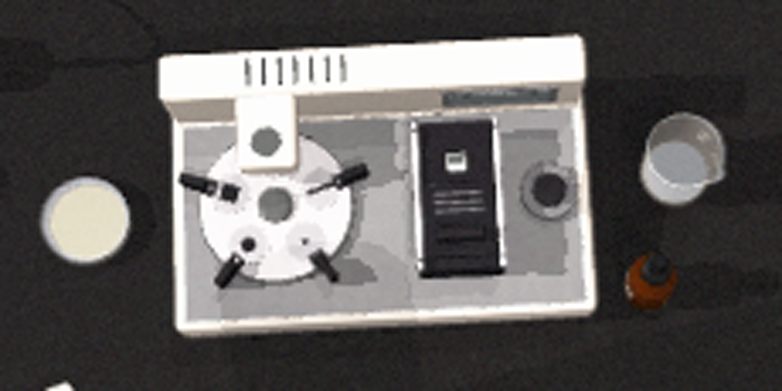

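View pics/scene0c.png

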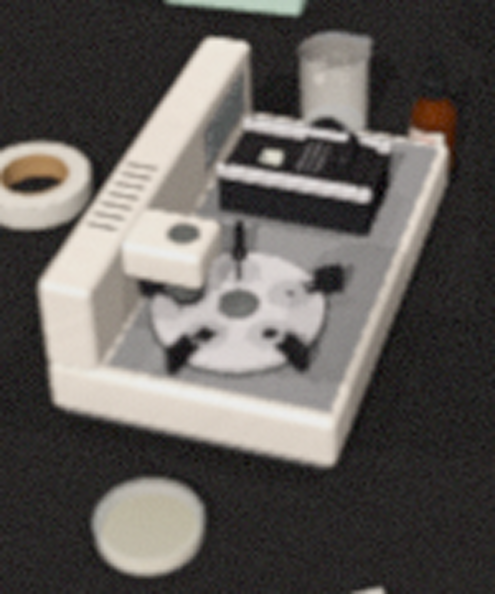

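```bash
cat >> h.py <<'E'
def P2W(x,pts):
    pts=np.atleast_2d(np.array(pts,float)); c,s=np.cos(x[2]),np.sin(x[2])
    return np.c_[x[0]+c*pts[:,0]-s*pts[:,1], x[1]+s*pts[:,0]+c*pts[:,1], pts[:,2]]
def draw(a,p,x,sc,off):
    def pl(pts,col,closed=False):
        uv=(proj(p,P2W(x,np.array(pts)/1000))-off)*sc
        cv2.polylines(a,[np.round(uv*8).astype(np.int32)],closed,col,1,cv2.LINE_AA,3)
    pl([(-85,-150,50),(-85,150,50),(66,150,50),(66,-150,50)],(0,255,0),1)
    pl([(66,-150,112),(66,150,112),(100,150,112),(100,-150,112)],(0,255,0),1)
    t=np.linspace(0,2*np.pi,40)
    for cx,cy,r,z in [(0,75,54,60),(0,75,13,65),(0,-120,12,66),(34,75,14.5,62.5)]:
        pl(np.c_[cx+r*np.cos(t),cy+r*np.sin(t),0*t+z],(0,0,255),1)
    pl([(-57,-85,82),(49,-85,82),(49,-25,82),(-57,-25,82)],(255,255,0),1)
    pl([(13,-62,82),(27,-62,82),(27,-48,82),(13,-48,82)],(255,0,255),1)
    return a
E
cat > fit.py <<'E'
from h import *
from scipy.optimize import least_squares
T=pickle.load(open('pics/top0.pkl','rb'));S=pickle.load(open('pics/scene0.pkl','rb'))
A=[((0,75,65),(275,207)),((0,-120,66),(550,190)),((20,-55,82),(456,160)),((100,150,112),(159,57)),((100,-150,112),(583,36)),]
B=[((0,75,65),(238,303)),((20,-55,82),(271,157)),((-85,150,50),(338,412)),((-85,-150,50),(447,146))]
pa=np.array([a[0] for a in A])/1000;ua=np.array([a[1] for a in A])/3.4+[175,145]
pb=np.array([a[0] for a in B])/1000;ub=np.array([a[1] for a in B])/3.3+[215,160]
f=lambda x:np.r_[(proj(T,P2W(x,pa))-ua).ravel(),(proj(S,P2W(x,pb))-ub).ravel()]
r=least_squares(f,[.45,0.,0.],loss='soft_l1');x=r.x;print(x[:2],np.degrees(x[2]));print(f(x).round(1))
np.save('x.npy',x)
a=cv2.resize(cv2.imread('pics/top0.png')[145:260,175:405],None,fx=3.4,fy=3.4,interpolation=cv2.INTER_CUBIC)
b=cv2.resize(cv2.imread('pics/scene0.png')[160:340,215:365],None,fx=3.3,fy=3.3,interpolation=cv2.INTER_CUBIC)
cv2.imwrite('pics/ft.png',draw(a,T,x,3.4,[175,145]));cv2.imwrite('pics/fs.png',draw(b,S,x,3.3,[215,160]))
for n,q in dict(hub=(0,75,65),tabmed=(-50,111,60),key=(0,-120,66),well=(20,-55,82)).items(): print(n,P2W(x,np.array(q)/1000).round(4))
E
python3 fit.py
```

```text
[0.50940626 0.11048406] 9.718414193359715
[-0.1 -0.7 -0.2 -0.4  0.   0.3 -1.6 -0.5  0.8 -1.3  0.7 -0.7  0.4  0.1
  0.1  4.6  0.9 -0.7]
hub [[0.4967 0.1844 0.065 ]]
tabmed [[0.4414 0.2115 0.06  ]]
key [[ 0.5297 -0.0078  0.066 ]]
well [[0.5384 0.0596 0.082 ]]
```

View pics/ft.png

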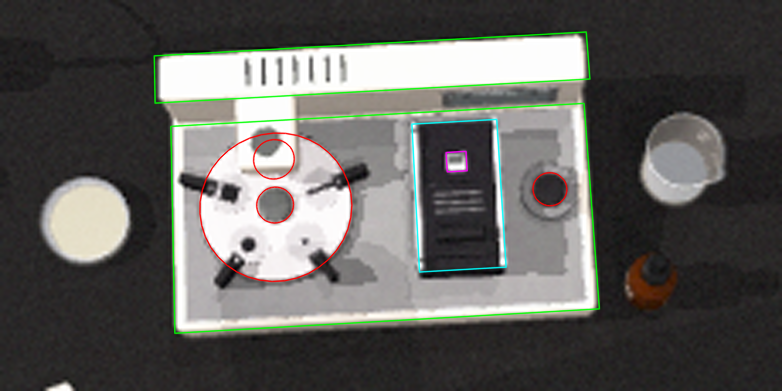

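View pics/fs.png

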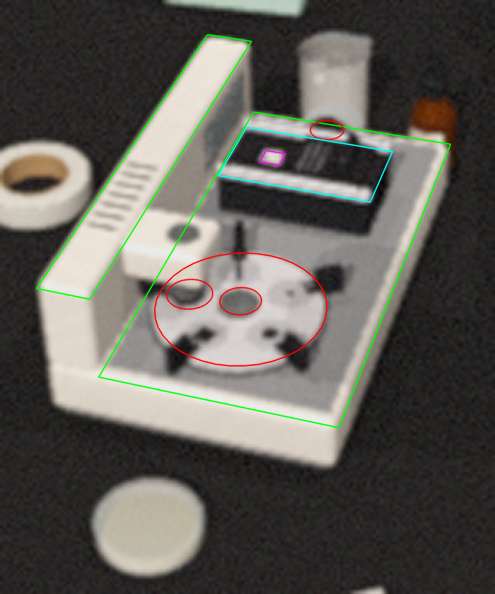

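```bash
cat >> h.py <<'E'
x=np.load('x.npy') if __import__('os').path.exists('x.npy') else None
def st():
    o=bot.get_obs(); c,s=np.cos(x[2]),np.sin(x[2]); d=o['ee_pos'][:2]-x[:2]
    px=c*d[0]+s*d[1]; py=-s*d[0]+c*d[1]; f=o['wrist_force']
    print('t',round(o['time'],2),'P mm',np.round([px*1e3,py*1e3,o['ee_pos'][2]*1e3],1),'rot',o['tcp_rot'].round(2),'yaw-err',round(o['tcp_rot'][2]-np.degrees(x[2]),2),'F',f.round(1),'open',round(o['opening'],4))
E
python3 - <<'E'
from h import *
st()
T=pickle.load(open('pics/top0.pkl','rb'))
def inP(w): 
    c,s=np.cos(x[2]),np.sin(x[2]); d=w[:2]-x[:2]; return np.round([1e3*(c*d[0]+s*d[1]),1e3*(-s*d[0]+c*d[1])],1)
for n,u,z in [('slit',(322,189),.06),('slittab',(352,176),.074),('sqtab',(195,184),.074),('med',(231,270),.074),('pin',(322,263),.074),('ridge?',(460,228),.102),('ridge?',(460,240),.102),('ridgelines',(458,202),.087)]:
    v=inP(atz(T,np.array(u)/3.4+[175,145],z)); print(n,v,np.degrees(np.arctan2(v[1]-75,v[0])).round(1))
for n,c,z in [('petri',(85,220),.015),('bottle',(652,280),.05),('beaker',(680,170),.05)]: print(n,inP(atz(T,np.array(c)/3.4+[175,145],z)))
a=cv2.imread('pics/top0.png')[175:232,290:330]; cv2.imwrite('pics/sh.png',cv2.resize(a,None,fx=10,fy=10,interpolation=cv2.INTER_CUBIC))
E
```

```text
t 1.5 P mm [-442.3 -567.3  225.5] rot [-180.     -0.     17.92] yaw-err 8.2 F [0.1 0.3 0.3] open 0.085
slit [10.5 41.5] -72.6
slittab [15.4 18.9] -74.6
sqtab [ 16.  129.5] 73.6
med [-46.9 105.8] 146.7
pin [-45.7  42.4] -144.5
ridge? [-32.1 -54.9] -103.9
ridge? [-40.4 -54.5] -107.3
ridgelines [-10.5 -54.7] -94.6
petri [  7.6 219.8]
bottle [ -66.9 -189.1]
beaker [  11.9 -215.7]
```

View pics/sh.png

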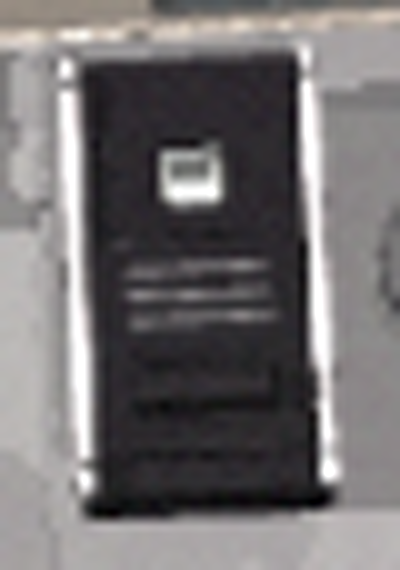

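Request:
servo_tool:
  motion:
    - [[0,0,0,0,0,0.143],[28,-39,0,0,0,0],[28,-39,0,0,0,0],[28,-39,0,0,0,0],[28,-39,0,0,0,0]]
  gripper: 0

```text
time: 2.0
ee_pos: [0.2536, -0.349, 0.2254]
tcp_rot: [180.0, -0.0, 9.7]
wrist_force: [1.0, -0.3, 0.9]
opening: 0.0121
```

Request:
servo_tool:
  motion:
    - [[28,-39,0,0,0,0],[28,-39,0,0,0,0],[28,-39,0,0,0,0],[28,-39,0,0,0,0],[28,-39,0,0,0,0]]

```text
time: 2.5
ee_pos: [0.3587, -0.1329, 0.2258]
tcp_rot: [180.0, -0.1, 9.7]
wrist_force: [0.9, -1.0, 0.3]
opening: -0.0006
```

Request:
servo_tool:
  motion:
    - [[28,-39,0,0,0,0],[28,-39,0,0,0,0],[0,0,0,0,0,0]]

```text
time: 2.8
ee_pos: [0.4018, -0.0439, 0.2252]
tcp_rot: [-179.9, -0.0, 10.1]
wrist_force: [-1.0, -0.5, -1.0]
opening: -0.0002
```

Run:
```python
from h import *
st(); p=snap('wrist','w1'); st()
```

```text
t 2.8 P mm [-132.2 -134.   225.2] rot [-1.7994e+02 -2.0000e-02  1.0130e+01] yaw-err 0.41 F [-1.  -0.5 -1. ] open -0.0002
t 2.85 P mm [-133.3 -135.9  225.3] rot [-1.7999e+02  1.0000e-02  1.0060e+01] yaw-err 0.34 F [-0.2 -0.3 -0.7] open 0.0
```

View pics/w1.png

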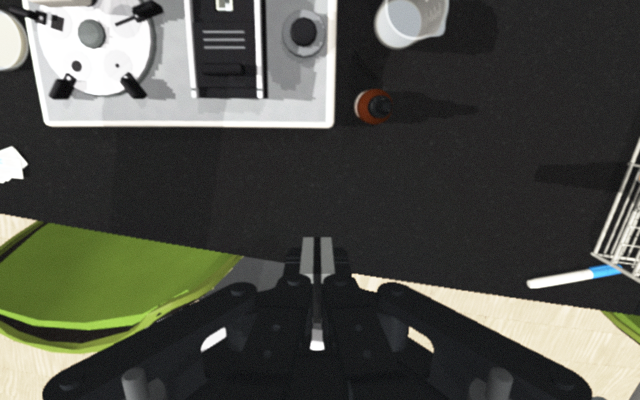

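Run:
```python
from h import *
p=pickle.load(open('pics/w1.pkl','rb'))
a=cv2.imread('pics/w1.png')[0:140,10:350]; s=2.3
a=cv2.resize(a,None,fx=s,fy=s,interpolation=cv2.INTER_CUBIC)
cv2.imwrite('pics/w1f.png',draw(a,p,x,s,[10,0]))
def inP(w): 
    c,s=np.cos(x[2]),np.sin(x[2]); d=w[:2]-x[:2]; return np.round([1e3*(c*d[0]+s*d[1]),1e3*(-s*d[0]+c*d[1])],1)
for n,u,z in [('hub',(91,34),.065),('key',(304,31),.066),('ridgefronttop',(224,73),.102),('ridgebacktop',(224,66),.102)]: print(n,inP(atz(p,u,z)))
```

```text
hub [ 0.6 71.2]
key [   1.1 -121.7]
ridgefronttop [-37.1 -58.7]
ridgebacktop [-31.8 -59.1]
```

View pics/w1f.png

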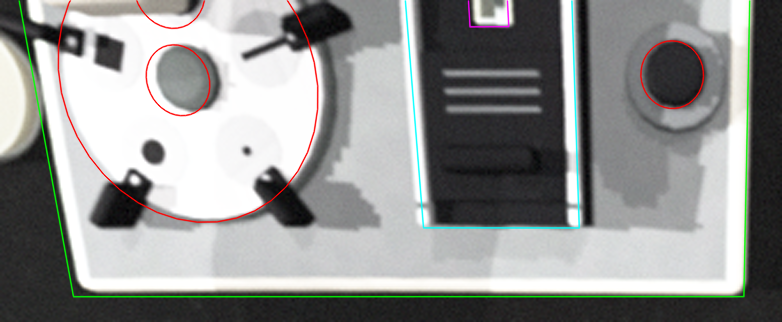

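Request:
servo_tool:
  motion:
    - [[32,-39,0,0,0,0.006],[33,-39,0,0,0,0],[0,0,40,0,0,0],[0,0,40,0,0,0],[0,0,33,0,0,0]]

```text
time: 3.35
ee_pos: [0.4502, 0.0369, 0.1105]
tcp_rot: [180.0, 0.1, 9.3]
wrist_force: [0.4, 0.4, -1.2]
opening: 0.0001
```

Request:
servo_tool:
  motion:
    - [[0,0,0,0,0,0],[0,0,0,0,0,0]]

```text
time: 3.55
ee_pos: [0.4506, 0.037, 0.1134]
tcp_rot: [180.0, 0.0, 9.3]
wrist_force: [0.4, -0.2, 0.2]
opening: -0.0001
```

Run:
```python
from h import *
st(); p=snap('wrist','w2');p=snap('scene','s2'); 
a=cv2.imread('pics/s2.png')[120:320,215:415]; cv2.imwrite('pics/s2c.png',cv2.resize(a,None,fx=3,fy=3,interpolation=cv2.INTER_CUBIC))
```

```text
t 3.55 P mm [-70.4 -62.5 113.4] rot [1.7999e+02 1.0000e-02 9.3000e+00] yaw-err -0.41 F [ 0.4 -0.2  0.2] open -0.0001
```

View pics/w2.png

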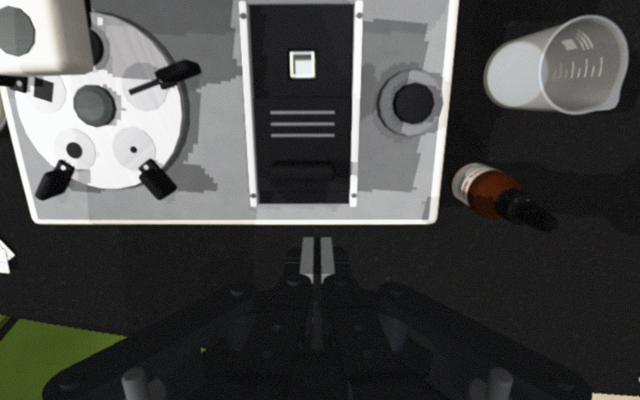

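View pics/s2c.png

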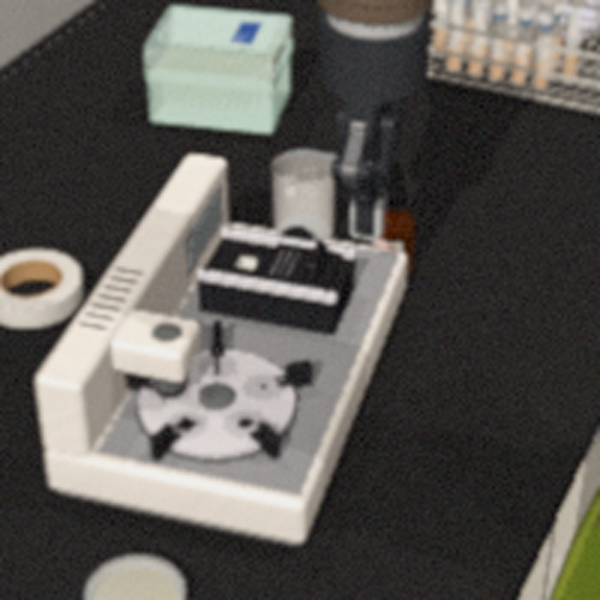

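Run:
```python
from h import *
from scipy.optimize import least_squares
L=lambda n:pickle.load(open(f'pics/{n}.pkl','rb'))
D=[('top0',[((0,75,65),(255.9,205.9)),((0,-120,66),(336.8,200.9)),((20,-55,82),(309.1,192.1))]),
('scene0',[((0,75,65),(287.1,251.8)),((20,-55,82),(297.1,207.6))]),
('w1',[((0,75,65),(91,34)),((0,-120,66),(304,31))]),
('w2',[((0,75,65),(95,106)),((0,-120,66),(413,102)),((20,-55,82),(302,65))])]
def f(x,pr=0):
    r=[]
    for n,l in D:
        p=L(n)
        for q,u in l:
            e=proj(p,P2W(x,np.array(q)/1000))[0]-u; 
            dep=(np.array(p['R'])@P2W(x,np.array(q)/1000)[0]+p['t'])[2]; e=e*dep/p['fx']*1e3
            r+=list(e)
            if pr: print(n,q,e.round(1))
    return np.array(r)
r=least_squares(f,x,x_scale=[1,1,1],loss='soft_l1');print(r.x,np.degrees(r.x[2])); f(r.x,1); np.save('x.npy',r.x)
x=r.x
def inP(w): 
    c,s=np.cos(x[2]),np.sin(x[2]); d=w[:2]-x[:2]; return np.round([1e3*(c*d[0]+s*d[1]),1e3*(-s*d[0]+c*d[1])],1)
p=L('w2')
for u in [(303,180),(303,165)]: print(inP(atz(p,u,.102)))
o=bot.get_obs(); print(inP(o['ee_pos']))
print('slit',inP(atz(p,(150,84),.06)))
```

```text
[0.51040074 0.10999711 0.1717334 ] 9.83959916626078
top0 (0, 75, 65) [ 0.3 -2.6]
top0 (0, -120, 66) [ 0.1 -2.1]
top0 (20, -55, 82) [ 0.7 -0.3]
scene0 (0, 75, 65) [ 0.9 -2. ]
scene0 (20, -55, 82) [ 0.1 -0.3]
w1 (0, 75, 65) [-2.9 -0.1]
w1 (0, -120, 66) [-1.1 -0. ]
w2 (0, 75, 65) [-2.5  1.5]
w2 (0, -120, 66) [0.4 1.1]
w2 (20, -55, 82) [0.1 0.3]
[-37.1 -55.1]
[-29.3 -55.3]
[-70.3 -61.5]
slit [13.5 38.4]
```

Request:
servo_tool:
  motion:
    - [[5,-6,2,0,0,-0.009],[10,0,0,0,0,0],[10,0,0,0,0,0],[10,0,0,0,0,0]]

```text
time: 4.05
ee_pos: [0.4854, 0.0501, 0.1107]
tcp_rot: [180.0, -0.0, 9.9]
wrist_force: [-0.5, -0.0, -0.0]
opening: 0.0002
```

Request:
servo_tool:
  motion:
    - [[8,0,0,0,0,0],[8,0,0,0,0,0],[0,0,0,0,0,0]]

```text
time: 4.35
ee_pos: [0.5008, 0.0527, 0.1101]
tcp_rot: [-180.0, 0.0, 9.9]
wrist_force: [0.4, -0.9, -0.9]
opening: -0.0
```

Run:
```python
from h import *
st(); p=snap('wrist','w3')
```

```text
t 4.35 P mm [-19.2 -54.8 110.1] rot [-1.8e+02  2.0e-02  9.9e+00] yaw-err 0.06 F [ 0.4 -0.9 -0.9] open -0.0
```

View pics/w3.png

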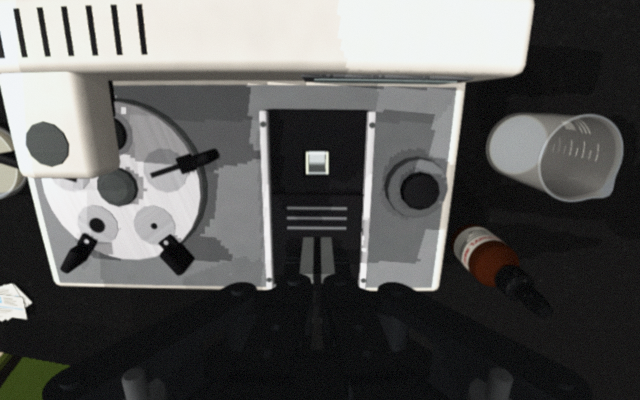

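Run:
```python
from h import *
p=pickle.load(open('pics/w3.pkl','rb'))
for q in [(-19,-55,110),(-19,-55,91),(-8,-55,91),(-38,-55,102),(-8,-55,102),(-29,-55,102),(-29,-55,87)]: print(q,proj(p,P2W(x,np.array(q)/1000)).round(0))
a=cv2.imread('pics/w3.png')[150:310,240:390]; a=cv2.resize(a,None,fx=3.7,fy=3.7,interpolation=cv2.INTER_CUBIC); cv2.imwrite('pics/w3c.png',np.clip(a.astype(float)*2.5,0,255).astype(np.uint8))
a=cv2.imread('pics/w2.png')[20:220,230:380]; a=cv2.resize(a,None,fx=3,fy=3,interpolation=cv2.INTER_CUBIC); cv2.imwrite('pics/w2c.png',np.clip(a.astype(float)*2.5,0,255).astype(np.uint8))
```

```text
(-19, -55, 110) [[317. 250.]]
(-19, -55, 91) [[317. 235.]]
(-8, -55, 91) [[317. 217.]]
(-38, -55, 102) [[317. 275.]]
(-8, -55, 102) [[317. 224.]]
(-29, -55, 102) [[317. 260.]]
(-29, -55, 87) [[317. 248.]]
```

View pics/w3c.png

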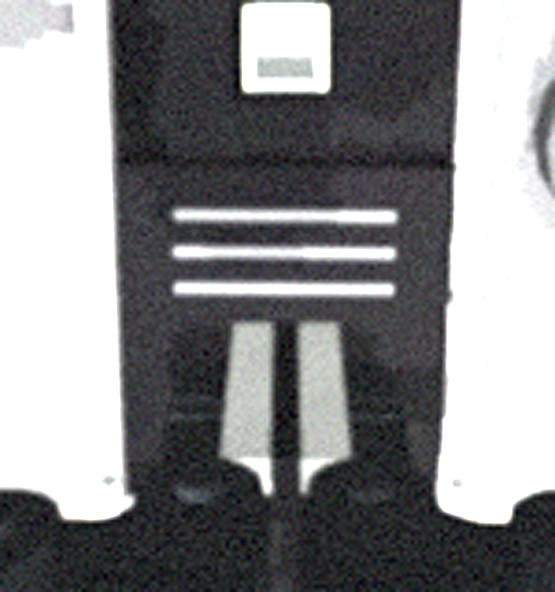

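View pics/w2c.png

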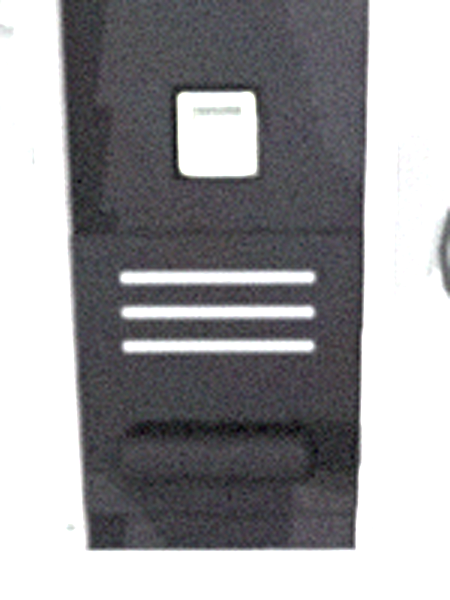

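Run:
```python
from h import *
p=snap('scene','s3'); st()
for q in [(-19,-55,110),(-19,-55,91),(-38,-55,102)]: print(q,proj(p,P2W(x,np.array(q)/1000)).round(1))
a=cv2.imread('pics/s3.png')[165:235,285:365]; cv2.imwrite('pics/s3c.png',np.clip(cv2.resize(a,None,fx=8,fy=8,interpolation=cv2.INTER_CUBIC)*1.6,0,255))
```

```text
t 4.45 P mm [-20.2 -54.8 110.2] rot [-1.8e+02  5.0e-02  9.9e+00] yaw-err 0.06 F [ 0.3  0.1 -0.4] open -0.0004
(-19, -55, 110) [[313.8 200. ]]
(-19, -55, 91) [[313.7 207. ]]
(-38, -55, 102) [[322.  204.3]][ WARN:0@6.684] global loadsave.cpp:1063 imwrite_ Unsupported depth image for selected encoder is fallbacked to CV_8U.
```

View pics/s3c.png

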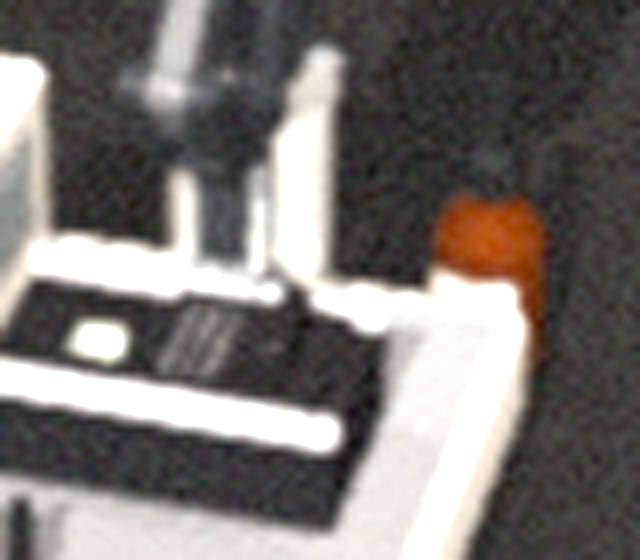

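Request:
servo_tool:
  motion:
    - [[-20,0,0,0,0,0],[-30,0,0,0,0,0],[0,0,8,0,0,0],[0,0,0,0,0,0]]

```text
time: 4.85
ee_pos: [0.4502, 0.0439, 0.102]
tcp_rot: [-180.0, 0.0, 9.9]
wrist_force: [0.9, 0.0, 0.0]
opening: -0.0002
```

Run:
```python
from h import *
p=snap('scene','s4'); st()
for z in (120,110,102,95,90,85,80): print(z,((proj(p,P2W(x,np.array((-70,-55,z))/1000))-[285,165])*8).round(0))
a=cv2.imread('pics/s4.png')[165:235,285:365]; cv2.imwrite('pics/s4c.png',np.clip(cv2.resize(a,None,fx=8,fy=8,interpolation=cv2.INTER_CUBIC)*1.0,0,255).astype(np.uint8))
```

```text
t 4.9 P mm [-70.1 -54.8 102.3] rot [-1.8e+02 -2.0e-02  9.9e+00] yaw-err 0.06 F [-0.2  0.1  0.6] open -0.0001
120 [[410. 279.]]
110 [[409. 309.]]
102 [[409. 333.]]
95 [[408. 354.]]
90 [[407. 368.]]
85 [[407. 383.]]
80 [[406. 398.]]
```

View pics/s4c.png

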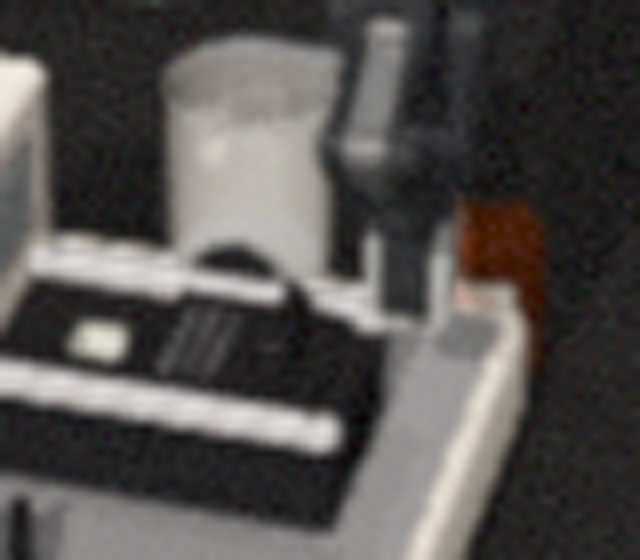

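Request:
servo_tool:
  motion:
    - [[-6,0,0,0,0,0],[0,0,12,0,0,0],[0,0,0,0,0,0]]

```text
time: 5.2
ee_pos: [0.4442, 0.0429, 0.0888]
tcp_rot: [-180.0, 0.1, 9.9]
wrist_force: [0.1, -0.6, -0.6]
opening: -0.0
```

Run:
```python
from h import *
p=snap('scene','s5'); st()
for z in (110,102,95,90,85,80,71): print(z,((proj(p,P2W(x,np.array((-76,-55,z))/1000))-[285,165])*8).round(0))
a=cv2.imread('pics/s5.png')[165:235,285:365]; cv2.imwrite('pics/s5c.png',np.clip(cv2.resize(a,None,fx=8,fy=8,interpolation=cv2.INTER_CUBIC)*1.0,0,255).astype(np.uint8))
```

```text
t 5.25 P mm [-76.5 -54.8  89.4] rot [-1.7999e+02  1.0000e-01  9.9000e+00] yaw-err 0.06 F [-0.6  0.1  0.6] open -0.0002
110 [[431. 313.]]
102 [[430. 336.]]
95 [[429. 357.]]
90 [[428. 372.]]
85 [[428. 387.]]
80 [[427. 401.]]
71 [[426. 427.]]
```

View pics/s5c.png

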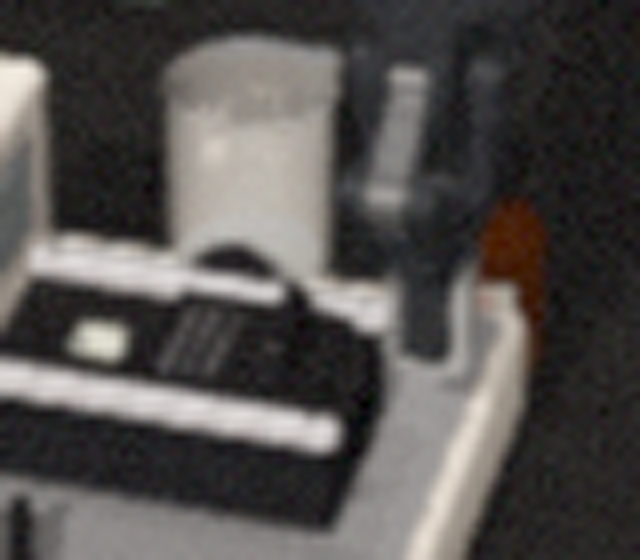

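Request:
servo_tool:
  motion:
    - [[0,0,3,0,0,0],[8,0,0,0,0,0],[8,0,0,0,0,0],[5,0,0,0,0,0]]

```text
time: 5.65
ee_pos: [0.4666, 0.0467, 0.0876]
tcp_rot: [180.0, -0.0, 9.9]
wrist_force: [-0.1, 0.2, -0.3]
opening: -0.0001
```

Request:
servo_tool:
  motion:
    - [[5,0,0,0,0,0],[5,0,0,0,0,0]]

```text
time: 5.85
ee_pos: [0.4756, 0.0483, 0.0874]
tcp_rot: [180.0, 0.0, 9.9]
wrist_force: [-1.4, -1.0, 0.7]
opening: 0.0002
```

Request:
servo_tool:
  motion:
    - [[5,0,0,0,0,0],[5,0,0,0,0,0],[0,0,0,0,0,0]]

```text
time: 6.15
ee_pos: [0.4858, 0.0501, 0.0874]
tcp_rot: [-180.0, -0.0, 9.9]
wrist_force: [-0.9, -0.7, 0.5]
opening: 0.0
```

Run:
```python
from h import *
p=snap('wrist','w6'); st()
a=cv2.imread('pics/w6.png')[100:310,220:410]; cv2.imwrite('pics/w6c.png',np.clip(cv2.resize(a,None,fx=2.8,fy=2.8,interpolation=cv2.INTER_CUBIC)*2.2,0,255).astype(np.uint8))
```

```text
t 6.2 P mm [-34.8 -54.7  87.4] rot [-1.7999e+02 -1.0000e-02  9.9100e+00] yaw-err 0.07 F [0.2 0.6 0.1] open -0.0001
```

View pics/w6c.png

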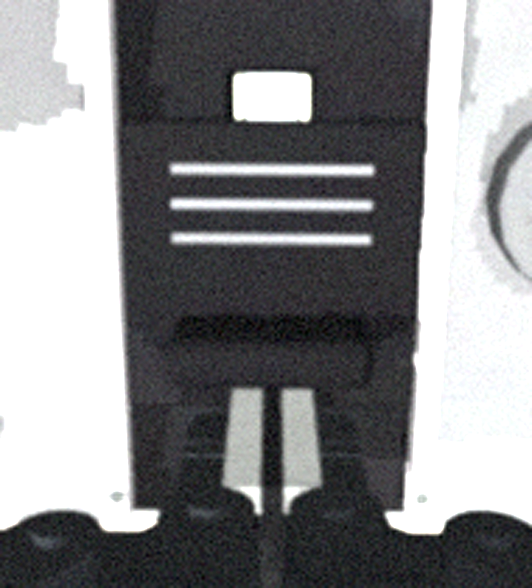

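Request:
servo_tool:
  motion:
    - [[8,0,0,0,0,0],[8,0,0,0,0,0],[8,0,0,0,0,0],[4,0,0,0,0,0]]

```text
time: 6.6
ee_pos: [0.5125, 0.0547, 0.0873]
tcp_rot: [180.0, 0.1, 9.9]
wrist_force: [-20.0, -3.9, 11.5]
opening: -0.0
```

Request:
servo_tool:
  motion:
    - [[3,0,0,0,0,0],[2,0,0,0,0,0]]

```text
time: 6.8
ee_pos: [0.5128, 0.0548, 0.0872]
tcp_rot: [180.0, 0.6, 9.9]
wrist_force: [-36.8, -7.2, 21.7]
opening: 0.0
```

Request:
servo_tool:
  motion:
    - [[2,0,0,0,0,0],[0,0,0,0,0,0]]

```text
time: 7.0
ee_pos: [0.5128, 0.0548, 0.0872]
tcp_rot: [180.0, 0.8, 9.9]
wrist_force: [-41.2, -8.8, 22.5]
opening: -0.0002
```

Run:
```python
from h import *
p=snap('wrist','w7'); st()
a=cv2.imread('pics/w7.png')[100:310,220:410]; cv2.imwrite('pics/w7c.png',np.clip(cv2.resize(a,None,fx=2.8,fy=2.8,interpolation=cv2.INTER_CUBIC)*2.2,0,255).astype(np.uint8))
```

```text
t 7.05 P mm [ -7.1 -54.8  87.2] rot [179.99   0.84   9.88] yaw-err 0.04 F [-40.5  -8.2  23.7] open 0.0
```

View pics/w7c.png

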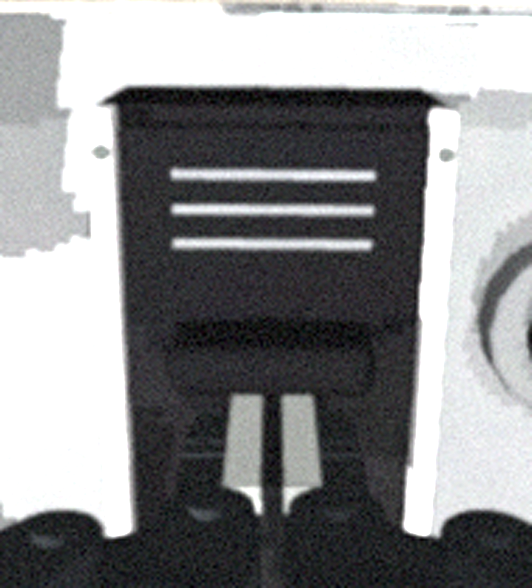

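Request:
servo_tool:
  motion:
    - [[-10,0,0,0,0,0],[-10,0,0,0,0,0],[0,0,-30,0,0,0],[0,0,-40,0,0,0],[0,0,0,0,0,0]]

```text
time: 7.55
ee_pos: [0.5022, 0.0529, 0.1628]
tcp_rot: [180.0, -0.5, 9.9]
wrist_force: [0.4, -0.6, 0.7]
opening: 0.0001
```

Run:
```python
from h import *
p=snap('wrist','w8'); st()
a=cv2.imread('pics/w8.png')[40:280,220:430]; cv2.imwrite('pics/w8c.png',np.clip(cv2.resize(a,None,fx=2.5,fy=2.5,interpolation=cv2.INTER_CUBIC)*2.2,0,255).astype(np.uint8))
```

```text
t 7.6 P mm [-18.4 -54.8 160.2] rot [179.99  -0.32   9.91] yaw-err 0.07 F [ 0.4 -0.2 -1. ] open -0.0
```

View pics/w8c.png

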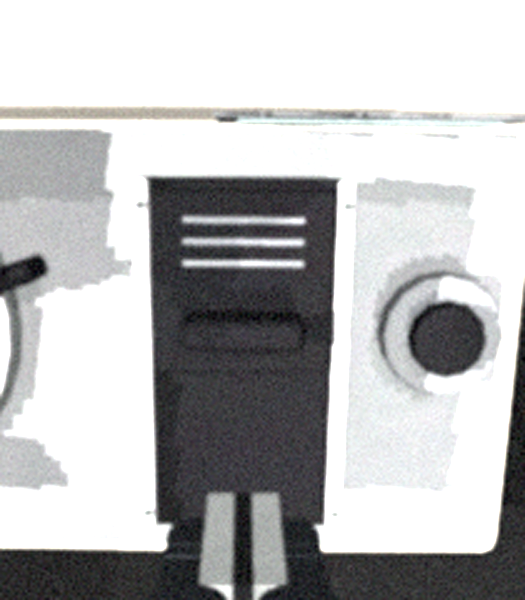

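View pics/w8.png

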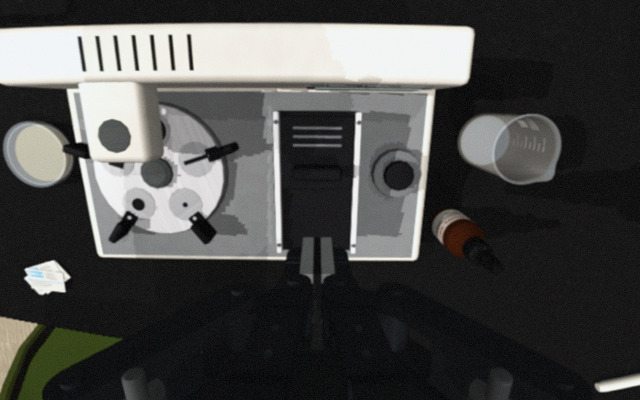

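```bash
cat >> h.py <<'E'
def inP(w): 
    c,s=np.cos(x[2]),np.sin(x[2]); d=w[:2]-x[:2]; return np.round([1e3*(c*d[0]+s*d[1]),1e3*(-s*d[0]+c*d[1])],1)
E
python3 - <<'E'
from h import *
L=lambda n:pickle.load(open(f'pics/{n}.pkl','rb'))
p=L('w8');q=L('w2')
for n,v,z in [('ridge front',348,.102),('ridge back',316,.102),('plate front',370,.087),('comp back',178,.082),('line1',219,.087),('line3',264,.087),('comp front',520,.082)]: print(n,inP(atz(p,(317,40+v/2.5),z)))
print('w2')
for n,v,z in [('ridge front',475,.102),('ridge back',432,.102),('plate front',512,.087),('line1',277,.087),('line3',346,.087),('plate back',232,.087),('comp front',548,.082)]: print(n,inP(atz(q,(303,20+v/3),z)))
E
```

```text
ridge front [  5.4 -55.1]
ridge back [ 14.1 -55.1]
plate front [ -4.6 -55.2]
comp back [ 49.4 -55.1]
line1 [ 38.5 -55.1]
line3 [ 26.1 -55.1]
comp front [-54.6 -55.3]
w2
ridge front [-36.2 -55.1]
ridge back [-28.8 -55.3]
plate front [-47.  -54.3]
line1 [ -3.8 -55.2]
line3 [-15.9 -54.9]
plate back [  3.8 -55.3]
comp front [-55.7 -53.9]
```

Run:
```python
from h import *
L=lambda n:pickle.load(open(f'pics/{n}.pkl','rb'))
p=L('w7'); c=-np.array(p['R']).T@np.array(p['t']); print('cam P',inP(c),c[2], 'fwd',np.array(p['R'])[2])
p=snap('scene','s8')
a=cv2.imread('pics/s8.png')[155:245,270:370]; cv2.imwrite('pics/s8c.png',cv2.resize(a,None,fx=6,fy=6,interpolation=cv2.INTER_CUBIC))
a=cv2.imread('pics/scene0.png')[155:245,270:370]; cv2.imwrite('pics/s0d.png',cv2.resize(a,None,fx=6,fy=6,interpolation=cv2.INTER_CUBIC))
```

```text
cam P [ 68.1 -54.9] 0.23413699845895117 fwd [-0.29352592 -0.05139782 -0.95456838]
```

View pics/s8c.png

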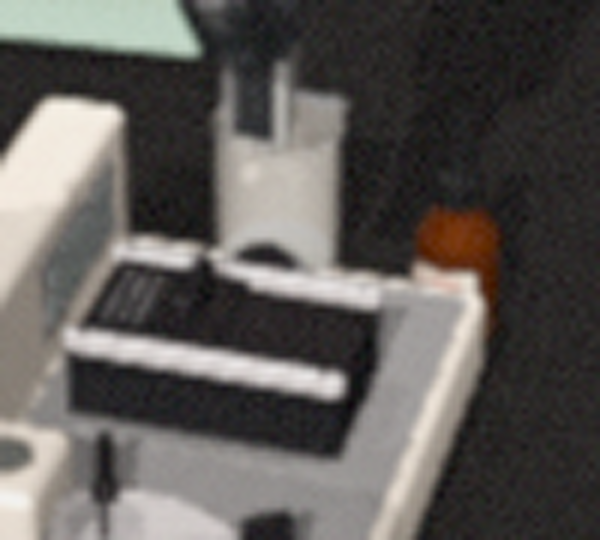

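View pics/s0d.png

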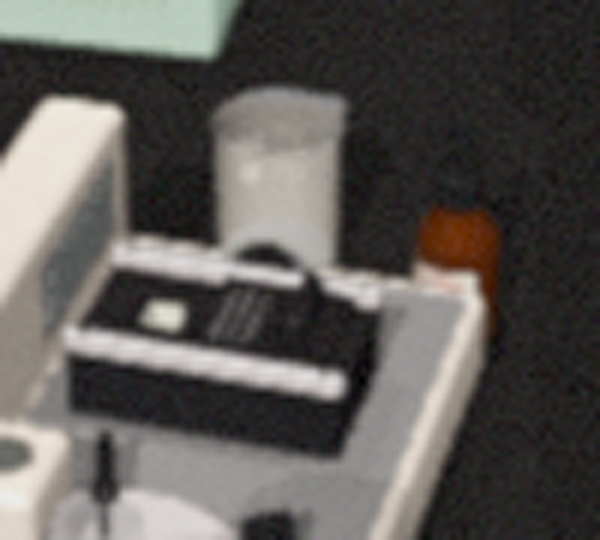

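Request:
servo_tool:
  motion:
    - [[0,0,40,0,0,0],[0,0,27,0,0,0],[5,0,0,0,0,0],[4,0,0,0,0,0],[2,0,0,0,0,0]]

```text
time: 8.15
ee_pos: [0.512, 0.0547, 0.0918]
tcp_rot: [180.0, -0.1, 9.9]
wrist_force: [-0.4, 0.1, 0.1]
opening: 0.0001
```

Request:
servo_tool:
  motion:
    - [[2,0,0,0,0,0],[0,0,0,0,0,0]]

```text
time: 8.35
ee_pos: [0.5124, 0.0547, 0.0917]
tcp_rot: [180.0, 0.1, 9.9]
wrist_force: [-6.6, -1.6, 3.5]
opening: -0.0
```

Run:
```python
from h import *
st()
```

```text
t 8.35 P mm [ -7.5 -54.8  91.7] rot [1.7999e+02 5.0000e-02 9.9000e+00] yaw-err 0.06 F [-6.6 -1.6  3.5] open -0.0
```

Request:
servo_tool:
  motion:
    - [[-10,0,0,0,0,0],[-10,0,-20,0,0,0],[-10,-10,-40,0,0,0],[0,-40,0,0,0,0],[0,-40,0,0,0,0]]

```text
time: 8.85
ee_pos: [0.4736, 0.1104, 0.1528]
tcp_rot: [-178.7, -0.2, 12.4]
wrist_force: [-0.3, -0.7, -0.5]
opening: -0.0002
```

Run:
```python
from h import *
st();p=snap('wrist','w9')
cv2.imwrite('pics/w9c.png',cv2.resize(cv2.imread('pics/w9.png')[60:330,120:460],None,fx=2.2,fy=2.2,interpolation=cv2.INTER_CUBIC))
```

```text
t 8.85 P mm [-36.2   6.7 152.8] rot [-178.66   -0.21   12.42] yaw-err 2.58 F [-0.3 -0.7 -0.5] open -0.0002
```

View pics/w9c.png

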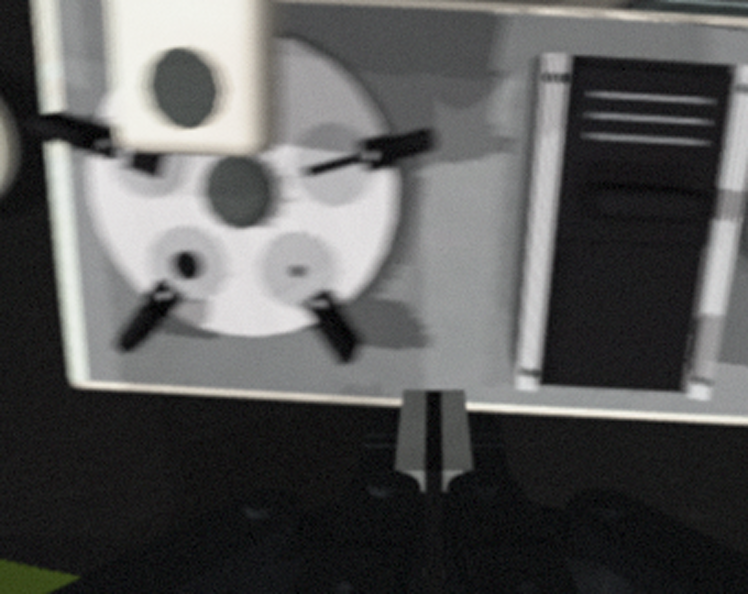

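Request:
servo_tool:
  motion:
    - [[-33,-20,0,0,0,0],[0,-20,30,0,0,0],[0,0,30,0,0,0],[0,0,0,0,0,0],[0,0,0,0,0,0]]

```text
time: 9.4
ee_pos: [0.4369, 0.1201, 0.092]
tcp_rot: [-177.7, 0.1, 13.9]
wrist_force: [-1.3, -0.6, 0.8]
opening: 0.0001
```

Run:
```python
from h import *
p=snap('wrist','w10');st()
cv2.imwrite('pics/w10c.png',cv2.resize(cv2.imread('pics/w10.png')[60:330,120:460],None,fx=2.2,fy=2.2,interpolation=cv2.INTER_CUBIC))
```

```text
t 9.45 P mm [-70.   22.5  92.9] rot [-1.777e+02 -1.000e-02  1.394e+01] yaw-err 4.1 F [0.5 0.3 1. ] open 0.0001
```

View pics/w10c.png

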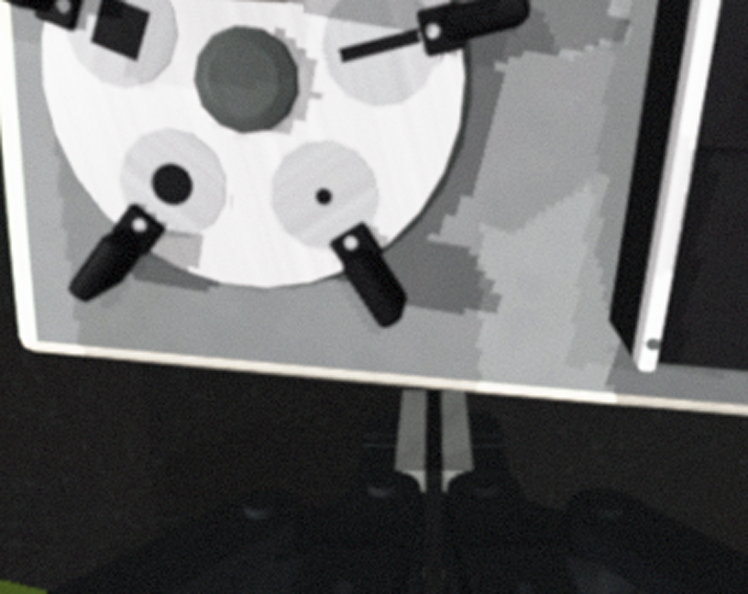

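Run:
```python
from h import *
print(bot.get_obs()['q'].round(2), bot.get_obs()['qd'].round(2))
p=pickle.load(open('pics/w10.pkl','rb'))
f=lambda u:np.array(u)/2.2+[120,60]
for n,u,z in [('hub',(245,78),.065),('slit',(380,41),.06),('slittab',(515,10),.074),('pin',(390,310),.074),('med',(85,285),.074),('pinh',(323,196),.06)]:
    v=inP(atz(p,f(u),z)); print(n,v,np.degrees(np.arctan2(v[1]-75,v[0])).round(1))
```

```text
[ 13.89  -8.81 -18.01  80.78   2.3  179.95] [-0.06 -0.34  1.1  -0.06 -0.16 -0.02]
hub [ 2.1 74.2] -20.9
slit [12.9 42.5] -68.4
slittab [20.7 11.4] -72.0
pin [-50.8  35.1] -141.9
med [-50.8 112.8] 143.3
pinh [-26.   55.3] -142.8
```

Request:
servo_tool:
  motion:
    - [[0,0,0,0,0,-0.14],[0,0,0,0,0,-0.14],[0,0,0,0,0,-0.14],[0,0,0,0,0,-0.14],[0,0,0,0,0,-0.14]]

```text
time: 9.95
ee_pos: [0.4382, 0.1203, 0.0937]
tcp_rot: [-178.3, -1.6, 54.4]
wrist_force: [0.4, 0.1, -0.2]
opening: 0.0002
```

Request:
servo_tool:
  motion:
    - [[0,0,0,0,0,0],[0,0,0,0,0,0]]

```text
time: 10.15
ee_pos: [0.4378, 0.1203, 0.093]
tcp_rot: [-178.3, -1.5, 53.8]
wrist_force: [0.9, 0.2, -0.2]
opening: -0.0002
```

```bash
cat >> h.py <<'E'
def togo(px,py,z):
    o=bot.get_obs(); w=P2W(x,np.array([px,py,z])/1000)[0]
    from scipy.spatial.transform import Rotation as R
    r=R.from_euler('xyz',o['tcp_rot'],degrees=True)
    print('tool shift to',(px,py,z),(r.inv().apply(w-o['ee_pos'])*1e3).round(1))
E
python3 - <<'E'
from h import *
st(); print(bot.get_obs()['q'].round(2)); togo(-70,75,93); togo(-70,75,63)
E
```

```text
t 10.15 P mm [-69.7  22.6  93. ] rot [-178.27   -1.52   53.8 ] yaw-err 43.96 F [ 0.9  0.2 -0.2] open -0.0002
[ 13.89  -8.82 -18.02  80.74   2.3  140.07]
tool shift to (-70, 75, 93) [ 36.2 -37.9   2.1]
tool shift to (-70, 75, 63) [ 35.4 -37.   32. ]
```

Run:
```python
from h import *
from scipy.spatial.transform import Rotation as R
o=bot.get_obs(); r=R.from_euler('xyz',o['tcp_rot'],degrees=True); d=R.from_euler('xyz',[180,0,54],degrees=True)
print((r.inv()*d).as_rotvec().round(4))
```

```text
[-0.0301 -0.0266 -0.0031]
```

Request:
servo_tool:
  motion:
    - [[0,0,0,-0.03,-0.0266,0],[18,-19,0,0,0,0],[18,-19,0,0,0,0],[0,0,0,0,0,0],[0,0,0,0,0,0]]

```text
time: 10.65
ee_pos: [0.4277, 0.1721, 0.0922]
tcp_rot: [-180.0, 0.0, 54.0]
wrist_force: [0.7, 0.8, -0.7]
opening: -0.0003
```

Run:
```python
from h import *
st(); togo(-74,74,93); p=snap('wrist','w11');
```

```text
t 10.65 P mm [-70.9  75.3  92.2] rot [-1.7997e+02  5.0000e-02  5.4000e+01] yaw-err 44.16 F [ 0.7  0.8 -0.7] open -0.0003
tool shift to (-74, 74, 93) [-3.1 -1.2 -0.8]
```

View pics/w11.png

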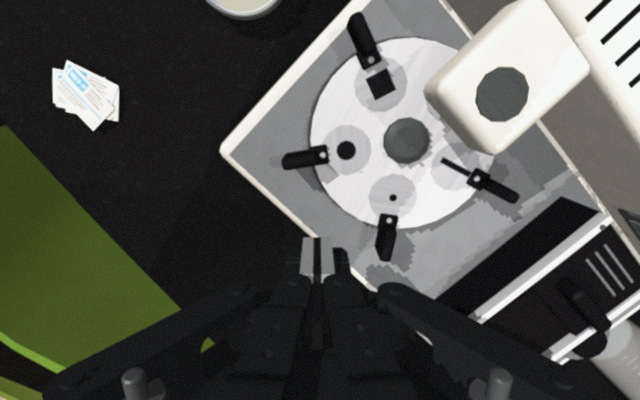

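Request:
servo_tool:
  motion:
    - [[-5,-5,10,0,0,0],[0,0,15,0,0,0],[0,0,5,0,0,0],[0,0,3,0,0,0]]

```text
time: 11.1
ee_pos: [0.4204, 0.1701, 0.058]
tcp_rot: [-179.9, 0.1, 54.0]
wrist_force: [-0.2, 0.9, 0.6]
opening: -0.0004
```

Request:
servo_tool:
  motion:
    - [[0,0,3,0,0,0],[0,0,0,0,0,0]]

```text
time: 11.3
ee_pos: [0.4206, 0.1705, 0.0557]
tcp_rot: [-179.9, 0.1, 54.1]
wrist_force: [-0.6, 0.2, 0.0]
opening: 0.0001
```

Request:
servo_tool:
  motion:
    - [[0,0,3,0,0,0],[0,0,0,0,0,0]]

```text
time: 11.5
ee_pos: [0.4206, 0.1707, 0.0527]
tcp_rot: [-179.9, 0.1, 54.1]
wrist_force: [-0.1, 0.0, 0.3]
opening: 0.0001
```

Run:
```python
from h import *
st();p=snap('scene','s12'); 
cv2.imwrite('pics/s12c.png',cv2.resize(cv2.imread('pics/s12.png')[180:310,225:365],None,fx=4.5,fy=4.5,interpolation=cv2.INTER_CUBIC))
```

```text
t 11.5 P mm [-78.2  75.1  52.7] rot [-1.7995e+02  6.0000e-02  5.4080e+01] yaw-err 44.24 F [-0.1  0.   0.3] open 0.0001
```

View pics/s12c.png

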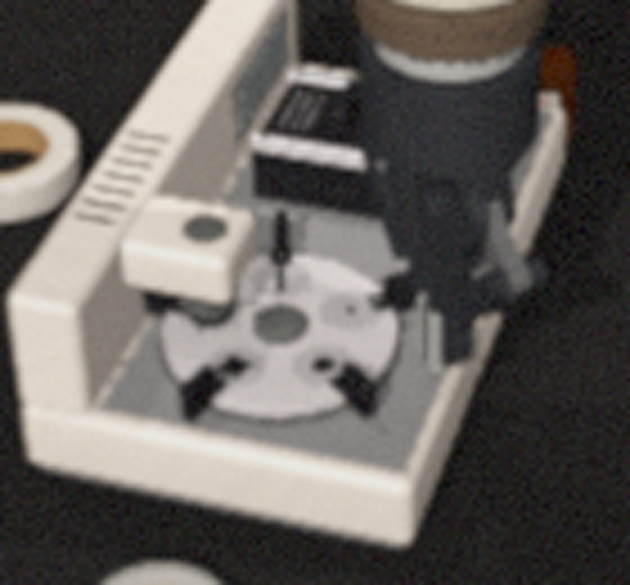

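Request:
servo_tool:
  motion:
    - [[0,0,-11,0,0,0],[2.5,8.8,0,0,0,0],[2.7,8.8,0,0,0,0],[0,0,0,0,0,0]]

```text
time: 11.95
ee_pos: [0.4391, 0.1641, 0.0639]
tcp_rot: [-180.0, 0.0, 54.0]
wrist_force: [-0.5, 0.1, 0.0]
opening: -0.0002
```

Request:
servo_tool:
  motion:
    - [[-2.3,5.2,0,0,0,0],[-2.3,5.2,0,0,0,0],[-2.3,5.2,0,0,0,0]]

```text
time: 12.25
ee_pos: [0.4465, 0.1493, 0.0637]
tcp_rot: [-179.9, 0.1, 54.1]
wrist_force: [0.4, -0.0, -0.6]
opening: -0.0001
```

Request:
servo_tool:
  motion:
    - [[-1.1,5,0,0,0,0],[-1.1,5,0,0,0,0],[-1.1,5,0,0,0,0]]

```text
time: 12.55
ee_pos: [0.4568, 0.1382, 0.0638]
tcp_rot: [-179.9, 0.0, 54.1]
wrist_force: [-1.3, 2.8, -0.7]
opening: 0.0
```

Run:
```python
from h import *
st();p=snap('wrist','w13'); togo(-38,26,64); togo(-30,20,64)
cv2.imwrite('pics/w13c.png',cv2.resize(cv2.imread('pics/w13.png')[60:330,220:560],None,fx=2.2,fy=2.2,interpolation=cv2.INTER_CUBIC))
```

```text
t 12.55 P mm [-47.9  37.   63.8] rot [-1.7992e+02  3.0000e-02  5.4090e+01] yaw-err 44.25 F [-1.3  2.8 -0.7] open 0.0
tool shift to (-38, 26, 64) [-0.4 14.2 -0.2]
tool shift to (-30, 20, 64) [ 1.2 24.1 -0.2]
```

View pics/w13c.png

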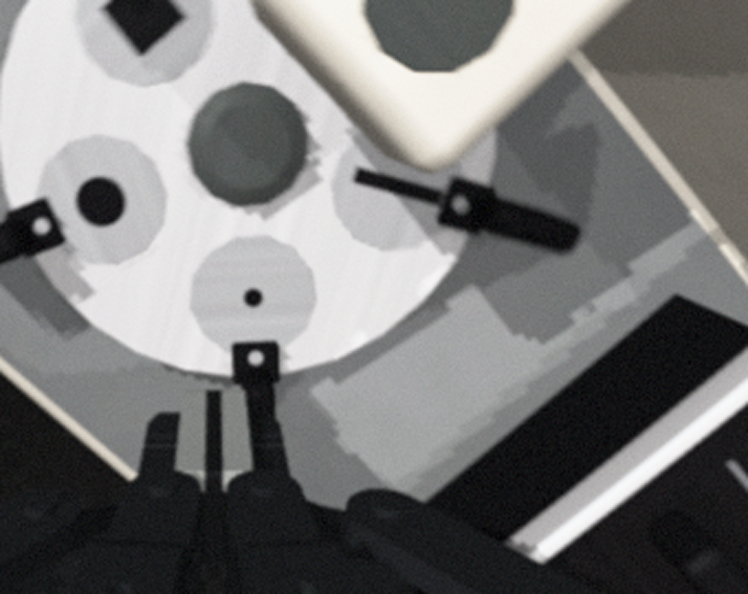

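Contact is made: the finger pushes the pinhole tab with about 3 N, and the turret has turned about 10–15°. Continuing.

Request:
servo_tool:
  motion:
    - [[-0.2,5,0,0,0,0],[-0.1,5,0,0,0,0],[-0.1,4.2,0,0,0,0]]

```text
time: 12.9
ee_pos: [0.4682, 0.1294, 0.0638]
tcp_rot: [-180.0, 0.1, 54.1]
wrist_force: [-1.3, 2.2, 0.1]
opening: 0.0002
```

Request:
servo_tool:
  motion:
    - [[0.5,3.5,0,0,0,0],[0.6,3.5,0,0,0,0],[0.6,3,0,0,0,0]]

```text
time: 13.2
ee_pos: [0.4774, 0.1249, 0.0639]
tcp_rot: [-180.0, 0.1, 54.1]
wrist_force: [-0.4, 0.5, 0.1]
opening: -0.0004
```

Run:
```python
from h import *
st();p=snap('wrist','w14'); togo(-24,17,64)
cv2.imwrite('pics/w14c.png',cv2.resize(cv2.imread('pics/w14.png')[60:330,200:540],None,fx=2.2,fy=2.2,interpolation=cv2.INTER_CUBIC))
```

```text
t 13.2 P mm [-30.   20.3  63.9] rot [-1.7997e+02  7.0000e-02  5.4070e+01] yaw-err 44.23 F [-0.4  0.5  0.1] open -0.0004
tool shift to (-24, 17, 64) [ 1.9  6.3 -0.2]
```

View pics/w14c.png

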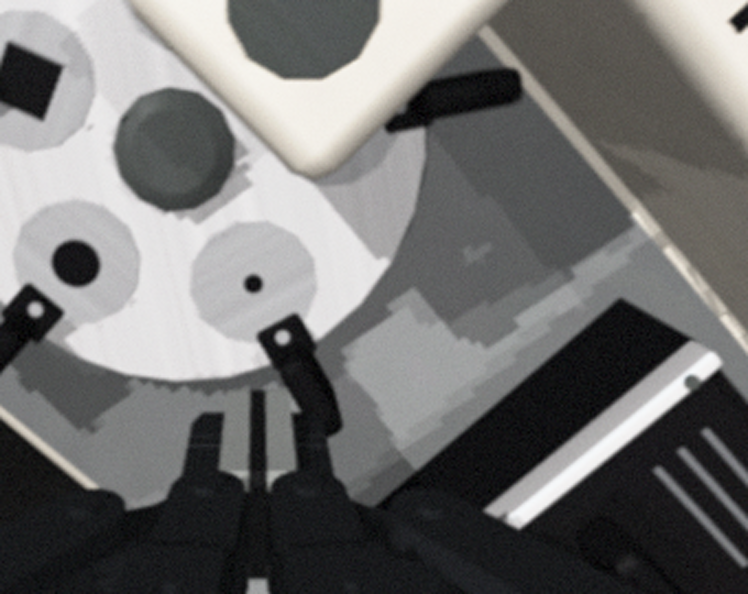

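Request:
servo_tool:
  motion:
    - [[0.6,3,0,0,0,0],[0.9,3,0,0,0,0],[0,0,0,0,0,0]]

```text
time: 13.55
ee_pos: [0.4832, 0.1227, 0.0638]
tcp_rot: [-180.0, 0.1, 54.1]
wrist_force: [0.0, -0.1, 0.4]
opening: 0.0002
```

Run:
```python
from h import *
st();p=snap('wrist','w15'); togo(-18,13,64)
cv2.imwrite('pics/w15c.png',cv2.resize(cv2.imread('pics/w15.png')[60:330,200:540],None,fx=2.2,fy=2.2,interpolation=cv2.INTER_CUBIC))
```

```text
t 13.55 P mm [-24.7  17.2  63.8] rot [-1.7997e+02  5.0000e-02  5.4060e+01] yaw-err 44.22 F [ 0.  -0.1  0.4] open 0.0002
tool shift to (-18, 13, 64) [ 2.   7.9 -0.2]
```

View pics/w15c.png

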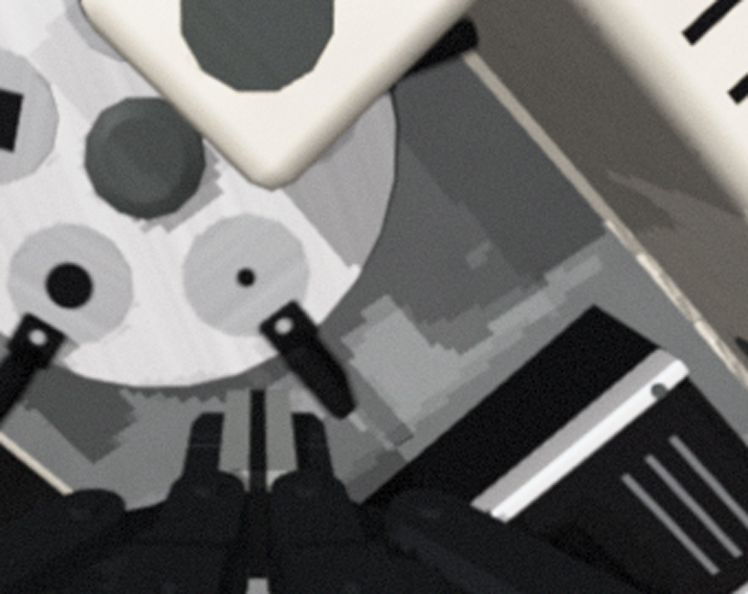

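Run:
```python
from h import *
f=lambda u:np.array(u)/2.2+[200,60]
for n,h,ph,md in [('w14',(174,149),(253,284),(76,263)),('w15',(145,157),(246,277),(69,285))]:
    p=pickle.load(open(f'pics/{n}.pkl','rb'))
    H=inP(atz(p,f(h),.065))
    for u in (ph,md):
        v=inP(atz(p,f(u),.06)); print(n,H,v,np.degrees(np.arctan2(v[1]-H[1],v[0]-H[0])).round(1),np.degrees(np.arctan2(v[1]-75,v[0])).round(1))
```

```text
w14 [ 2.5 74.9] [-7.8 42.3] -107.5 -103.4
w14 [ 2.5 74.9] [-31.9  73.9] -178.3 -178.0
w15 [ 2.4 74.9] [-2.5 41.4] -98.3 -94.3
w15 [ 2.4 74.9] [-31.6  68.6] -169.5 -168.6
```

Request:
servo_tool:
  motion:
    - [[0,0,0,0,0,0],[0,0,0,0,0,0],[0,0,0,0,0,0]]

```text
time: 13.9
ee_pos: [0.4827, 0.1229, 0.0639]
tcp_rot: [-180.0, 0.1, 54.1]
wrist_force: [-0.2, -0.4, -0.1]
opening: -0.0004
```

Run:
```python
from h import *
st();p=snap('wrist','w16')
cv2.imwrite('pics/w16c.png',cv2.resize(cv2.imread('pics/w16.png')[60:330,200:540],None,fx=2.2,fy=2.2,interpolation=cv2.INTER_CUBIC))
```

```text
t 13.9 P mm [-25.1  17.4  63.9] rot [-1.7995e+02  6.0000e-02  5.4080e+01] yaw-err 44.24 F [-0.2 -0.4 -0.1] open -0.0004
```

View pics/w16c.png

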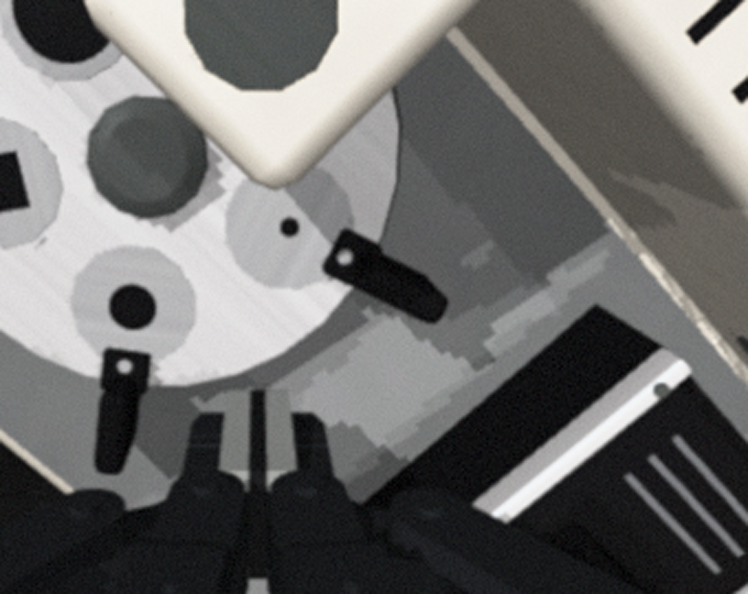

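Request:
servo_tool:
  motion:
    - [[0,0,0,0,0,0],[0,0,-20,0,0,0],[0,0,-40,0,0,0],[0,0,-30,0,0,0],[0,0,0,0,0,0]]

```text
time: 14.45
ee_pos: [0.4846, 0.1233, 0.1583]
tcp_rot: [179.8, -0.2, 54.1]
wrist_force: [-0.5, -0.1, -0.4]
opening: 0.0001
```

Request:
servo_tool:
  motion:
    - [[-20,0,0,0,0,0],[-30,0,0,0,0,0],[0,0,0,0,0,0],[0,0,0,0,0,0]]

```text
time: 14.85
ee_pos: [0.4535, 0.0822, 0.1536]
tcp_rot: [-180.0, 0.0, 54.0]
wrist_force: [-0.2, 0.9, 0.2]
opening: 0.0001
```

Run:
```python
from h import *
st();p=snap('wrist','w17')
```

```text
t 14.85 P mm [-60.8 -17.7 153.6] rot [-1.7995e+02  4.0000e-02  5.4030e+01] yaw-err 44.19 F [-0.2  0.9  0.2] open 0.0001
```

View pics/w17.png

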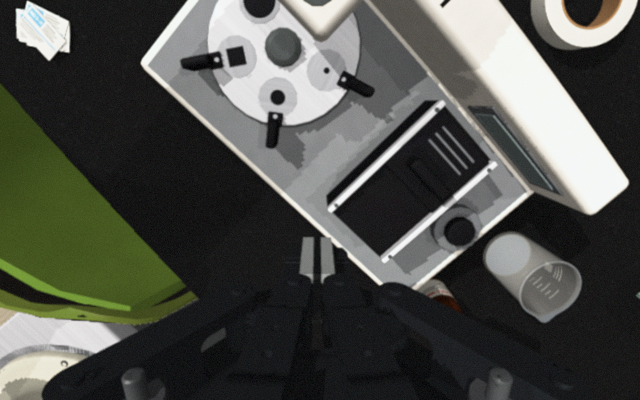

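Run:
```python
from h import *
p=pickle.load(open('pics/w17.pkl','rb'))
a=cv2.imread('pics/w17.png')[0:150,170:390]; cv2.imwrite('pics/w17c.png',cv2.resize(a,None,fx=3.5,fy=3.5,interpolation=cv2.INTER_CUBIC))
H=inP(atz(p,(283,47),.065))
for n,u in dict(sq=(236,56),med=(278,97.5),pin=(326,70),lg=(259.5,3)).items():
    v=inP(atz(p,u,.06)); print(n,H,v,np.degrees(np.arctan2(v[1]-H[1],v[0]-H[0])).round(1))
togo(0,-120,150)
```

```text
sq [ 1.6 74.5] [-25.6  95.4] 142.5
med [ 1.6 74.5] [-25.9  54.9] -144.5
pin [ 1.6 74.5] [11.9 43.1] -71.8
lg [ 1.6 74.5] [ 11.2 106. ] 73.1
tool shift to (0, -120, 150) [-28.2 115.8   3.6]
```

View pics/w17c.png

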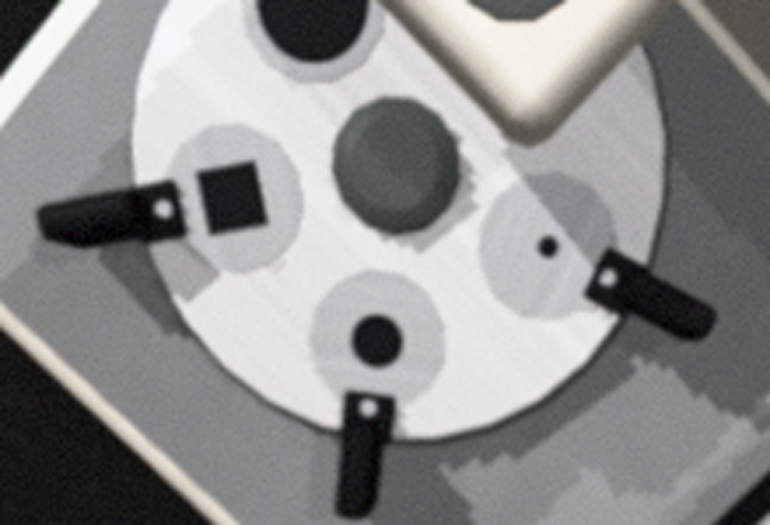

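Request:
servo_tool:
  motion:
    - [[-9,39,0,0,0,0],[-9,39,0,0,0,0],[-10,38,0,0,0,0],[0,0,0,0,0,0],[0,0,0,0,0,0]]

```text
time: 15.4
ee_pos: [0.5314, -0.0084, 0.1528]
tcp_rot: [-179.9, 0.1, 54.0]
wrist_force: [-1.0, -0.3, 0.1]
opening: 0.0002
```

Run:
```python
from h import *
st();p=snap('wrist','w18');s=snap('scene','s18'); togo(0,-120,80)
a=cv2.imread('pics/w18.png')[80:330,200:540]
cv2.imwrite('pics/w18c.png',cv2.resize(a,None,fx=2.2,fy=2.2,interpolation=cv2.INTER_CUBIC))
```

```text
t 15.4 P mm [   0.5 -120.2  152.8] rot [-1.7986e+02  1.0000e-01  5.4020e+01] yaw-err 44.18 F [-1.  -0.3  0.1] open 0.0002
tool shift to (0, -120, 80) [-0.4  0.6 73.4]
```

View pics/w18c.png

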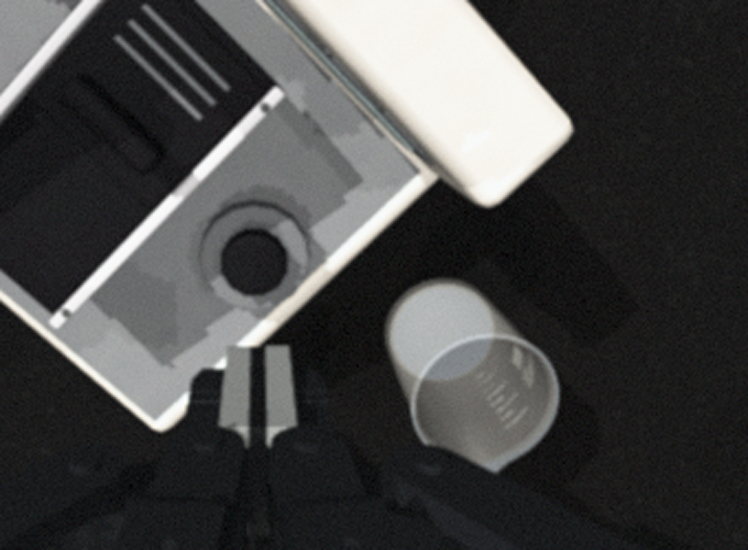

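Run:
```python
from h import *
p=pickle.load(open('pics/w18.pkl','rb')); print(inP(atz(p,(315.5,199),.066)))
```

```text
[   0.4 -119.6]
```

Request:
servo_tool:
  motion:
    - [[0,0,40,0,0,0],[0,0,25,0,0,0],[0,0,10,0,0,0],[0,0,0,0,0,0],[0,0,0,0,0,0]]

```text
time: 16.0
ee_pos: [0.5313, -0.0079, 0.0802]
tcp_rot: [180.0, 0.0, 54.1]
wrist_force: [0.3, 0.0, -0.0]
opening: -0.0001
```

Request:
servo_tool:
  motion:
    - [[0,0,4,0,0,0],[0,0,4,0,0,0],[0,0,0,0,0,0]]

```text
time: 16.3
ee_pos: [0.5309, -0.0084, 0.0707]
tcp_rot: [-179.9, 0.1, 54.1]
wrist_force: [0.1, 0.4, -0.5]
opening: -0.0001
```

Request:
servo_tool:
  motion:
    - [[0,0,3,0,0,0],[0,0,2,0,0,0],[0,0,0,0,0,0]]

```text
time: 16.6
ee_pos: [0.5308, -0.0084, 0.0654]
tcp_rot: [-179.9, 0.1, 54.1]
wrist_force: [-0.2, 0.3, -0.5]
opening: 0.0003
```

Request:
servo_tool:
  motion:
    - [[0,0,2,0,0,0],[0,0,0,0,0,0]]

```text
time: 16.8
ee_pos: [0.531, -0.0084, 0.0638]
tcp_rot: [-180.0, 0.1, 54.1]
wrist_force: [-0.2, 0.6, 1.0]
opening: 0.0002
```

Request:
servo_tool:
  motion:
    - [[0,0,2,0,0,0],[0,0,0,0,0,0]]

```text
time: 17.0
ee_pos: [0.531, -0.0084, 0.0618]
tcp_rot: [-180.0, 0.0, 54.1]
wrist_force: [0.3, 0.1, 3.0]
opening: -0.0001
```

Request:
servo_tool:
  motion:
    - [[0,0,2,0,0,0],[0,0,0,0,0,0]]

```text
time: 17.2
ee_pos: [0.531, -0.0084, 0.0602]
tcp_rot: [-180.0, 0.0, 54.1]
wrist_force: [-0.6, 0.6, 4.8]
opening: -0.0001
```

Request:
servo_tool:
  motion:
    - [[0,0,2,0,0,0],[0,0,0,0,0,0]]

```text
time: 17.4
ee_pos: [0.5312, -0.0084, 0.06]
tcp_rot: [180.0, -0.0, 54.1]
wrist_force: [-7.2, -0.3, 18.3]
opening: 0.0
```

Bottomed out (18 N, no further travel): key fully down. Releasing.

Request:
servo_tool:
  motion:
    - [[0,0,-6,0,0,0],[0,0,-20,0,0,0],[0,0,-40,0,0,0],[0,0,-40,0,0,0],[0,0,0,0,0,0]]

```text
time: 17.9
ee_pos: [0.533, -0.0083, 0.1691]
tcp_rot: [179.7, -0.2, 54.1]
wrist_force: [0.3, -0.8, 0.2]
opening: 0.0002
```

Request:
servo_tool:
  motion:
    - [[-30,0,-20,0,0,0],[-30,0,0,0,0,0],[-30,0,0,0,0,0],[0,0,0,0,0,0],[0,0,0,0,0,0]]

```text
time: 18.4
ee_pos: [0.4781, -0.0815, 0.1834]
tcp_rot: [-179.9, 0.1, 54.0]
wrist_force: [0.8, 1.2, -0.2]
opening: 0.0001
```

Run:
```python
from h import *
st();p=snap('wrist','w19');s=snap('top','t19');c=snap('scene','s19')
a=s['color'][145:260,175:405,::-1]; b=cv2.imread('pics/top0.png')[145:260,175:405]
cv2.imwrite('pics/t19c.png',cv2.resize(np.vstack([b,a]),None,fx=2.6,fy=2.6,interpolation=cv2.INTER_CUBIC))
for l in ['petri_dish','dropper_bottle','beaker']: print(l,[np.round(r['rect'],0).tolist() for r in bot.look_for(s,l)[:1]])
```

```text
t 18.4 P mm [ -64.5 -183.1  183.4] rot [-1.7993e+02  5.0000e-02  5.4000e+01] yaw-err 44.16 F [ 0.8  1.2 -0.2] open 0.0001
petri_dish [[187.0, 198.0, 26.0, 27.0]]
dropper_bottle []
beaker []
```

View pics/t19c.png

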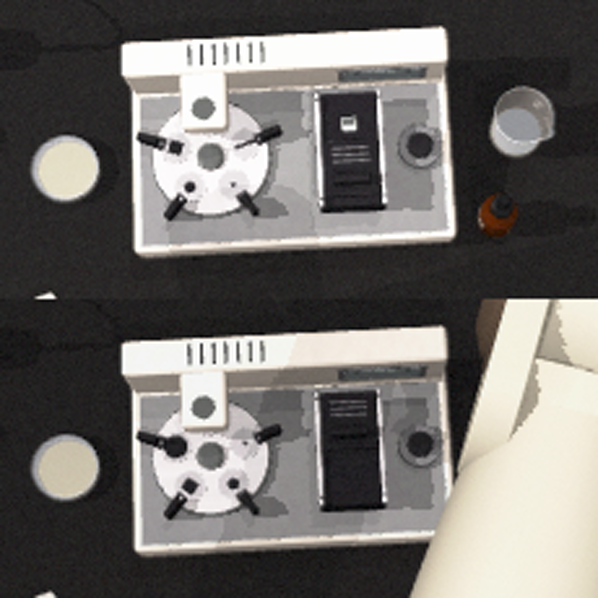

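View pics/w19.png

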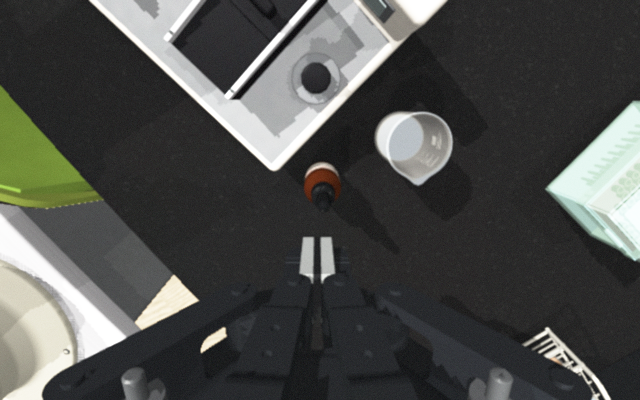

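Run:
```python
from h import *
st(); print(bot.job_done())
```

```text
t 18.7 P mm [ -64.  -182.4  183.6] rot [-1.7992e+02  7.0000e-02  5.4130e+01] yaw-err 44.29 F [-0.5 -1.2 -0.1] open 0.0003
the job is handed in; nothing more can be done
None
```

I set up the photometer, took the reading and handed the job in at 18.7 s; the hand-in gave no verdict.

**What I did**
- **Shield:** I pushed it by its ridge until it stopped hard. A second push at a different height stopped at the same place.
- **Turret:** I pushed the pinhole tab one station counter-clockwise with about 3 N. It then snapped on by itself.
- **Key:** I pressed it until it bottomed out and released it.

**Last checks**
- **Slit:** The visible openings sit within about 1.5° of their stations, which puts the slit under the lens. The slit itself is hidden by the lens arm.
- **Key and surroundings:** The key is up, the gripper is clear of everything, and the petri dish has not moved. The beaker and bottle were hidden by the arm in the last top picture. In the last wrist picture both stand upright next to the photometer, but I did not measure their positions.
- **Cuvette:** It is under the shield, so I could not see it at the end.

**What disagreed**
- **Shield travel:** I measured about 42 mm from the wrist camera and about 38 mm roughly from the top camera, not the nominal 48 mm. I still took it as fully shut because of the hard stop and because the plate is centred over the well. It probably did not start fully open.
- **First shield push:** It reached about 47 N total at the wrist (41 N along the push) against the stop, more than I meant. The ridge took it through the fingertips, not the gripper body.
- **Fingertip position:** The tips sat about level with the tool point (a few mm either way), not 19 mm ahead. My first shield pass therefore went over the ridge without touching it.
- **Wrist limit:** The last joint reached its 180° limit once, so I turned the tool 40° for the turret.

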